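Pump the salad spinner, then hold its brake half pressed

TASK

Spin the salad: press the black pump knob of the salad spinner fully down and let it rise all the way again, at least twice, keeping off the red brake button meanwhile. Then brake the basket softly: press the red brake button half way down, until its white line is level with the collar round it, never right down, and finish with the gripper still holding it pressed there. Leave the cup, the bowl and the jar where they stand.

Things in the scene. Friction and masses are not known exactly. Their poses are not given: they have to be found in the camera images.
- spinner: Salad spinner, white bowl with a green lid 228 mm wide, fixed to the wooden board (it cannot slide or tip). Origin at the centre of its underside, on the board, 26 mm above z = 0; z up. Lid top 132 mm above the origin. The pump knob is on its axis, the brake button 78 mm from the axis towards the spinner's own -x, which may point any way. Two small fixed white clips on the rim.
- pump_top (a point): Black round pump knob in the middle of the lid, 52 mm across, 12 mm thick, on a steel stem. The point is the centre of its flat top, 200 mm above the spinner's underside when up; it moves straight down with the pump. The fixed white collar below it is 62 mm wide, its top 146 mm above the spinner's underside.
- pump (a joint): Travel of the pump knob in m: 0 up, 0.040 fully down at its stop. Spring: about 4 N to start it, 12 N at full depth; it rises by itself when let go.
- brake_top (a point): Red round brake button 26 mm across near the lid's edge. The point is the centre of its flat top, 152 mm above the spinner's underside and 14 mm above its white collar (38 mm wide) when up; it moves straight down with the brake. The middle of the white line round its side is 8 mm below its top, so level with the collar's top at half travel.
- brake (a joint): Travel of the brake button in m: 0 up, 0.012 fully down at its stop, 0.006 half way. Spring: about 2.4 N to start it, 6 N half way, 9.6 N at the stop; it rises by itself when let go.
- tea_cup: Green and white cup with a handle, about 96 x 122 x 56 mm, loose on the board; origin at the centre of its underside. A bystander.
- steel_bowl: Small steel bowl, 92 mm wide and 36 mm high, loose on the board; origin at the centre of its underside. A bystander.
- spice_jar: Spice jar with a dark cap, 41 mm wide and 105 mm high, loose on the board; origin at the centre of its underside. A bystander.

How it is judged (in metres and radians):
On the way, in this order (a step that is already met when the one before it is completed fails the run):
1. the pump knob is pressed fully down (within 3.5 mm of its stop) (value of joint pump above 0.0365 m), for 0.05 s.
2. the pump knob has risen again (within 6 mm of the top) (value of joint pump below 0.006 m), for 0.1 s.
3. the pump knob is pressed fully down a second time (value of joint pump above 0.0365 m), for 0.05 s.
4. the pump knob has risen a second time (value of joint pump below 0.006 m), for 0.1 s.
5. the fingers hold the brake button half way down (3.5 to 8.5 mm) with the pump knob up (value of joint brake between 0.0035 and 0.0085 m and contact force between the fingers and brake above 2 N and value of joint pump below 0.006 m), for 0.5 s.
At the end, for the whole second after the job is handed in: The fingers hold the brake button still at 3.5 to 8.5 mm of its 12 mm travel, pressing it with more than 2 N; the pump knob is up (within 6 mm of the top); cup, bowl and jar stand within 20 mm of where they stood (all of step 5 and velocity of joint brake between -0.01 and 0.01 m/s and not (distance of any of tea_cup, steel_bowl, spice_jar from where it was at the start of the episode above 0.02 m or angle between any of tea_cup, steel_bowl, spice_jar's own z axis and vertical above 0.3 rad)); the arm keeps its last pose, push and grip.
It fails at once if the brake button is pressed right down (beyond 11.2 mm of its 12 mm) (value of joint brake above 0.0112 m).
It fails at once if the brake button is pressed (more than 2.5 mm) while the pump knob is down (more than 6 mm) (value of joint brake above 0.0025 m and value of joint pump above 0.006 m).
It fails at once if the cup, the bowl or the jar is moved more than 20 mm or tipped (distance of any of tea_cup, steel_bowl, spice_jar from where it was at the start of the episode above 0.02 m or angle between any of tea_cup, steel_bowl, spice_jar's own z axis and vertical above 0.3 rad).
It also fails if it takes over 43 s, if anything falls off the work surface, if the arm or the gripper's body presses on something with over 40 N, if the wrist force passes 120 N, or if a joint passes its speed limit or range.

ROBOT

A 6-joint arm with a two-finger parallel gripper is mounted at the origin on a cart in front of the work surface, level with it; the furniture and walls round the work are solid. World frame = base frame: x ahead of the robot, y to its left, z up, the work surface at z = 0. Lengths are in mm, angles in rad, forces in N, time in s.
With the tool pointing down it reaches from about 350 to 775 mm from the base axis. Payload 7.3 kg.
Tool frame: the origin (TCP) lies at the very end of the fingers, on their centre line; the grasp point (between the pads) lies 19 mm behind it; x points along the fingers, y is the direction in which the jaws open and shut, and the axes are right-handed (so a half turn about x gives the same grasp; the last joint's range is limited). The gripper opens to 92 mm and grips with 3 to 60 N. Pads are 19 mm wide; open, the fingers measure 130 mm over their backs; the gripper's body (75 mm by 190 mm) begins 47 mm behind the grasp point.
Start: joints at [0.98, 0.342, 1.524, -0, 1.275, -0.146], TCP at [225.884, 473.942, 226.741] pointing down, gripper open.
Joint ranges: [-2.53, 2.53], [-0.77, 2.02], [0.04, 2.7], [-1, 4.14], [0.28, 2.66], [-3.11, 3.11]. Speed limits (rad/s): [2.57, 2.57, 3.14, 3.14, 3.14, 3.14].

INTERFACE

Orientations are given as [roll, pitch, yaw] about the fixed x, y, z axes, in that order (R = Rz(yaw) Ry(pitch) Rx(roll)).
In Python, from plant import sensors, capture, bot gives the robot as it stands.
- The arm moves only by the shell command python3 -m crank 'ROWS' [OPENING]. ROWS is JSON, a list of rows, each an object of numbers: "dx", "dy", "dz": the shift along the tool's x, y, z in cm; "spin": the turn about the tool's x in rad. A call has 1 to 20 rows; each row is the pose to reach, as a shift and turn from the pose commanded when the call began, along the tool's axes at that moment; what a row does not reach only later rows make up. A row lasts 1/12 s, in which the tool goes at most 41.7 mm and 7.16 degrees, less where a joint would pass 70% of its speed; a pose out of reach is approached as far as the arm can. A call with a gripper value outside its range is refused whole. OPENING is the opening in per cent of the stroke, from 0 (shut) to 100 (fully open), set as the call begins (- or left out, the last holds). The fingers move at their own pace and stop on an object; the grip force is fixed at half the most. Time passes only in rows, so rows that repeat a pose let the fingers close. It gives the time, the measured TCP pose, the force and the opening at its end, in the units of the state.
- sensors.get_obs(): the state, without advancing time (a new reading comes with each control period).
- capture(name): name is "scene" or "top" or "wrist"; returns a dict with "frame" (480x640x3 uint8, blue, green, red), "vfov" (degrees; the focal length in pixels is half the picture's height over the tangent of half this angle, whatever the lens; pixels are square), "cx", "cy" (the principal point, pixels), "view" (4x4, takes a point from world to camera coordinates); the wrist camera has in their place "mount" (4x4, takes a point from camera to tool coordinates, whose origin is the TCP and whose axes are the tool frame's). Camera axes: x right, y down, z forward; pixel columns grow to the right and rows downward; lengths in mm; the calibration is good to about 2 mm. A picture is of the moment at which its call begins: read the wrist's pose just before it. There is no depth.
- bot.close_job(): hands the job in, once; it reports no verdict.
The state is a dict: "time": time; "joint_positions": joint angles; "dq": joint speeds; "tau": joint torques, N m; "tool_pos": TCP position; "tcp_rot": TCP orientation; "contact_force": force on the tool from outside, world axes, zero at the start; "moment": the same for the moment, N m; "grip_width": finger opening in mm.
Only numpy, scipy, OpenCV 4.12 (cv2) and the standard library are available. Lean on these libraries where they do the work, as an engineer would, in place of code of your own. Each camera call takes 0.05 s, during which the arm holds its last target.

## Working session

There is one attempt and no reset: what is moved stays moved. The work goes in short steps, Python scripts to look and compute and a shell command to move; the robot and the scene stay as the last step left them, time stands still between calls to the robot, and variables do not carry over. Pictures are saved under pics/ and viewed, and the job is handed in when it is done.

```bash
ls; mkdir -p pics
python3 - <<'E'
from plant import sensors, capture, bot
import cv2, numpy as np
np.set_printoptions(precision=4,suppress=True)
o=sensors.get_obs()
for k,v in o.items(): print(k,v)
for n in ["scene","top","wrist"]:
    c=capture(n); cv2.imwrite(f"pics/{n}0.png",c["frame"])
    print(n,c["vfov"],c["cx"],c["cy"]); print(c.get("view",c.get("mount")))
print(sensors.get_obs()["time"])
E
```

```text
pics
time 0.0
joint_positions [ 0.98    0.3427  1.525  -0.      1.2754 -0.146 ]
dq [-0.0004 -0.001  -0.0022 -0.0019 -0.0005  0.0018]
tau [ -0.     -43.1236 -24.4218   0.0717   0.0561  -0.0002]
tool_pos [225.6625 473.5721 226.0464]
tcp_rot [-1.6934  1.5692 -2.1382]
contact_force [ 1.1152 -0.1024  0.3701]
moment [-0.0463 -0.0295 -0.026 ]
grip_width 91.63315119667395
scene 56.25654477066551 325.30981889521956 237.25599721235176
[[   0.872    -0.4895    0.0046 -389.1591]
 [  -0.2045   -0.3729   -0.9051  323.1073]
 [   0.4447    0.7883   -0.4252  567.2465]
 [   0.        0.        0.        1.    ]]
top 54.277761256426366 322.4424763892318 240.01862151523753
[[  0.0035  -0.9999   0.0105 159.1603]
 [ -0.9807  -0.0055  -0.1956 550.8922]
 [  0.1956  -0.0097  -0.9806 942.5884]
 [  0.       0.       0.       1.    ]]
wrist 61.66932314866596 318.107403860974 236.53565733729795
[[  -0.0004   -0.3039    0.9527 -157.7513]
 [   1.        0.0001    0.0005   -1.3867]
 [  -0.0003    0.9527    0.3039  -81.7416]
 [   0.        0.        0.        1.    ]]
0.15
```

View pics/scene0.png

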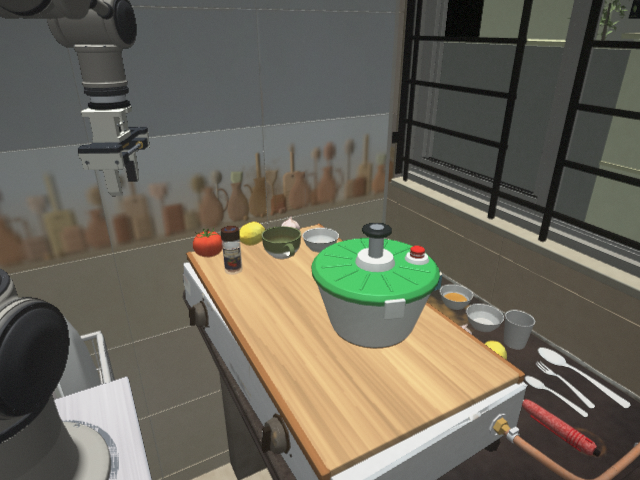

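View pics/top0.png

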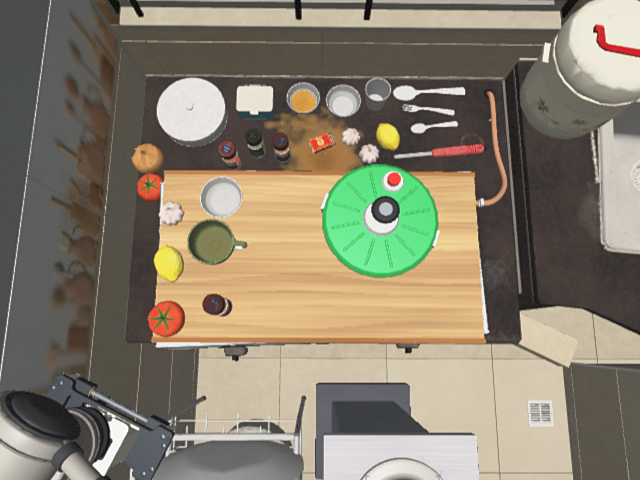

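View pics/wrist0.png

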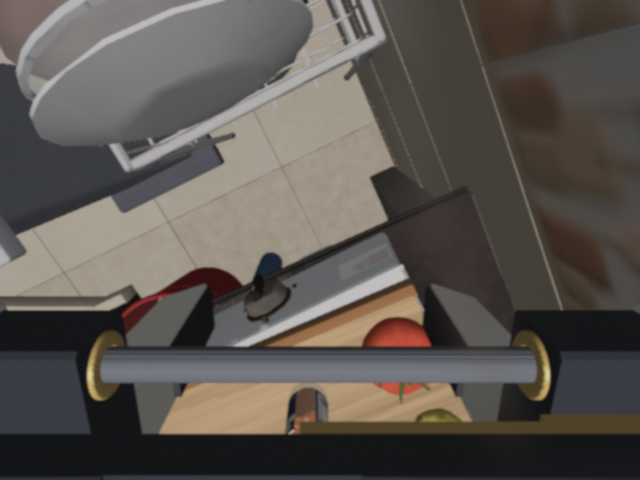

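The overview pictures show the spinner at right in top view, with the knob near (385,209) and the red brake near (394,180). The jar, cup and bowl are on the left. I'll enlarge the spinner next.

Run:
```python
import cv2
a=cv2.imread("pics/top0.png")[150:290,310:450]; cv2.imwrite("pics/top0c.png",cv2.resize(a,None,fx=4,fy=4,interpolation=cv2.INTER_CUBIC))
a=cv2.imread("pics/scene0.png")[210:310,300:450]; cv2.imwrite("pics/scene0c.png",cv2.resize(a,None,fx=5,fy=5,interpolation=cv2.INTER_CUBIC))
```

```text
(no output)
```

View pics/top0c.png

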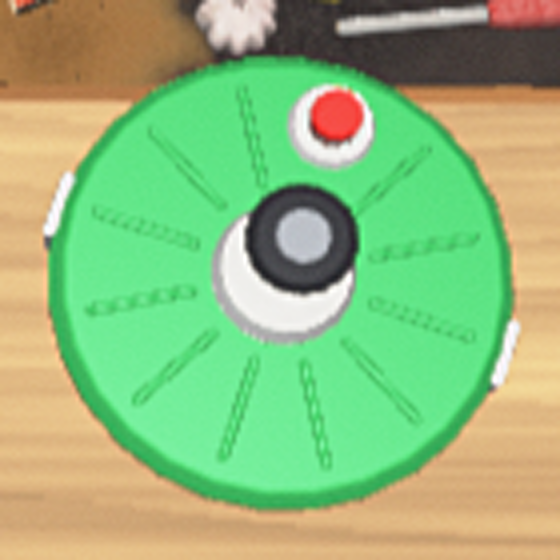

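View pics/scene0c.png

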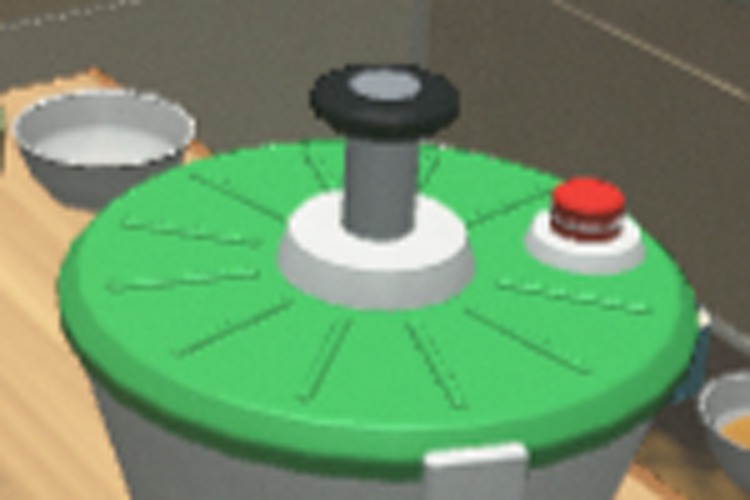

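```bash
cat > h.py <<'E'
import numpy as np
def onplane(c,u,v,z):
    f=240/np.tan(np.radians(c["vfov"]/2)); V=c["view"]
    d=V[:3,:3].T@np.array([(u-c["cx"])/f,(v-c["cy"])/f,1]); o=-V[:3,:3].T@V[:3,3]
    return o+d*(z-o[2])/d[2]
E
python3 - <<'E'
from plant import sensors, capture
from h import *
import cv2
from scipy.spatial.transform import Rotation as R
np.set_printoptions(precision=4,suppress=True)
t=capture("top"); s=capture("scene")
for c,p,b in((t,(385.2,208.7),(393.9,178.4)),(s,(377,226.6),(417.5,248.7))):
    P=onplane(c,*p,226);B=onplane(c,*b,178);print(P,B,np.linalg.norm(P[:2]-B[:2]),np.degrees(np.arctan2(*(B-P)[1::-1])))
for n,q,z in(("jar",(214,304),131),("cup",(211,242),82),("bowl",(221,196),62)): print(n,onplane(t,*q,z))
o=sensors.get_obs(); print(R.from_euler('xyz',o["tcp_rot"]).as_matrix(), o["time"])
E
```

```text
[573.1743  51.9498 226.    ] [646.0949  26.8285 178.    ] 77.12656676193231 -19.00893287962384
[575.2404  51.3642 226.    ] [647.4237  24.8108 178.    ] 76.91236323380154 -20.19657905453408
jar [409.4531 368.2813 131.    ]
cup [539.0472 391.3442  82.    ]
bowl [643.5132 379.6137  62.    ]
[[-0.0004  0.4303  0.9027]
 [-0.0006  0.9027 -0.4303]
 [-1.     -0.0007 -0.0001]] 0.25
```

Both cameras agree. The pump top is at about (574, 51.7, 226) and the brake top at about (647, 25.8, 178). Next I'll move above the knob with the fingers shut.

```bash
python3 -m crank '[{"dx":-3.5},{"dx":-3.5,"dy":-2,"dz":4},{"dx":-3.5,"dy":-23.1,"dz":49.6},{"dx":-3.5,"dy":-23.1,"dz":49.6},{"dx":-3.5,"dy":-23.1,"dz":49.6},{"dx":-3.5,"dy":-23.1,"dz":49.6},{"dx":-3.5,"dy":-23.1,"dz":49.6},{"dx":-3.5,"dy":-23.1,"dz":49.6},{"dx":-3.5,"dy":-23.1,"dz":49.6},{"dx":-3.5,"dy":-23.1,"dz":49.6},{"dx":-3.5,"dy":-23.1,"dz":49.6},{"dx":-3.5,"dy":-23.1,"dz":49.6},{"dx":-3.5,"dy":-23.1,"dz":49.6},{"dx":-3.5,"dy":-23.1,"dz":49.6},{"dx":-3.5,"dy":-23.1,"dz":49.6},{"dx":-3.5,"dy":-23.1,"dz":49.6},{"dx":-3.5,"dy":-23.1,"dz":49.6},{"dx":-3.5,"dy":-23.1,"dz":49.6},{"dx":-3.5,"dy":-23.1,"dz":49.6}]' 0
python3 - <<'E'
from plant import sensors, capture, bot
import cv2, numpy as np
o=sensors.get_obs()
print(o)
for n in ["top","wrist","scene"]:
    c=capture(n); cv2.imwrite(f"pics/{n}1.png",c["frame"])
E
```

```text
{'time': 0.25, 'joint_positions': array([ 9.80001442e-01,  3.42388123e-01,  1.52447299e+00, -1.01348517e-05,
        1.27538925e+00, -1.46019179e-01]), 'dq': array([ 0.00022062, -0.00213079, -0.00182635,  0.00083603,  0.00164024,
       -0.00067527]), 'tau': array([ 5.63510548e-04, -4.30854928e+01, -2.44085401e+01,  7.16424733e-02,
        5.31755481e-02, -6.83200346e-05]), 'tool_pos': array([225.79070982, 473.7981564 , 226.40858301]), 'tcp_rot': array([-1.70207759,  1.57013855, -2.14685034]), 'contact_force': array([ 0.11011693, -0.38196361,  0.09048678]), 'moment': array([ 0.00752407,  0.01651393, -0.03800799]), 'grip_width': 91.47637292074235}invalid input at $[0]: expected keys dx, dy, dz, spin
```

```bash
python3 -m crank '[{"dx":-3.5,"dy":0,"dz":0,"spin":0},{"dx":-3.5,"dy":-2,"dz":4,"spin":0},{"dx":-3.5,"dy":-23.1,"dz":49.6,"spin":0},{"dx":-3.5,"dy":-23.1,"dz":49.6,"spin":0},{"dx":-3.5,"dy":-23.1,"dz":49.6,"spin":0},{"dx":-3.5,"dy":-23.1,"dz":49.6,"spin":0},{"dx":-3.5,"dy":-23.1,"dz":49.6,"spin":0},{"dx":-3.5,"dy":-23.1,"dz":49.6,"spin":0},{"dx":-3.5,"dy":-23.1,"dz":49.6,"spin":0},{"dx":-3.5,"dy":-23.1,"dz":49.6,"spin":0},{"dx":-3.5,"dy":-23.1,"dz":49.6,"spin":0},{"dx":-3.5,"dy":-23.1,"dz":49.6,"spin":0},{"dx":-3.5,"dy":-23.1,"dz":49.6,"spin":0},{"dx":-3.5,"dy":-23.1,"dz":49.6,"spin":0},{"dx":-3.5,"dy":-23.1,"dz":49.6,"spin":0},{"dx":-3.5,"dy":-23.1,"dz":49.6,"spin":0},{"dx":-3.5,"dy":-23.1,"dz":49.6,"spin":0},{"dx":-3.5,"dy":-23.1,"dz":49.6,"spin":0},{"dx":-3.5,"dy":-23.1,"dz":49.6,"spin":0}]' 0
python3 - <<'E'
from plant import sensors, capture, bot
import cv2, numpy as np
o=sensors.get_obs()
print(o)
for n in ["top","wrist","scene"]:
    c=capture(n); cv2.imwrite(f"pics/{n}1.png",c["frame"])
E
```

```text
time: 1.98
tool_pos: [573.5, 53.5, 262.1]
tcp_rot: [1.599, 1.57, 1.156]
contact_force: [-0.9, -0.5, -0.0]
grip_width: 0.8
{'time': 1.9833, 'joint_positions': array([-4.02201757e-02,  4.13527142e-01,  1.31694031e+00,  3.95449201e-04,
        1.41097185e+00, -1.16823461e+00]), 'dq': array([ 0.00067633, -0.00043465, -0.00345923, -0.00321904, -0.00067813,
       -0.001222  ]), 'tau': array([-4.84049544e-01, -4.75868297e+01, -2.56228244e+01, -2.20583088e-02,
        7.84947979e-02,  6.08098650e-03]), 'tool_pos': array([573.45451114,  53.50923259, 262.08856475]), 'tcp_rot': array([1.59911719, 1.57037688, 1.1562724 ]), 'contact_force': array([-0.92637199, -0.48497304, -0.01661363]), 'moment': array([ 0.06469691, -0.00803143,  0.0092496 ]), 'grip_width': 0.7647456757013502}
```

View pics/wrist1.png

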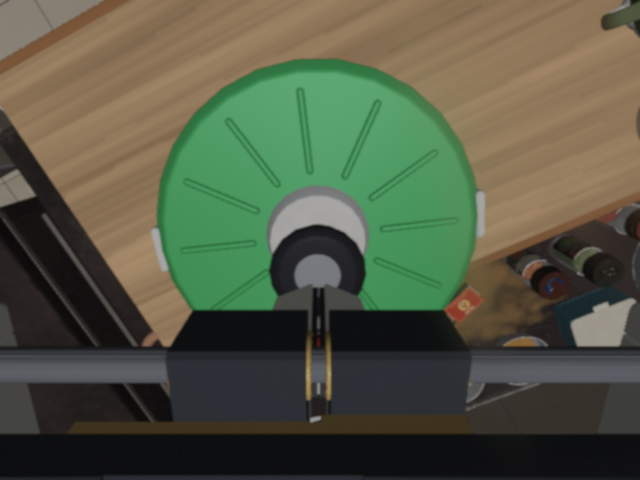

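View pics/scene1.png

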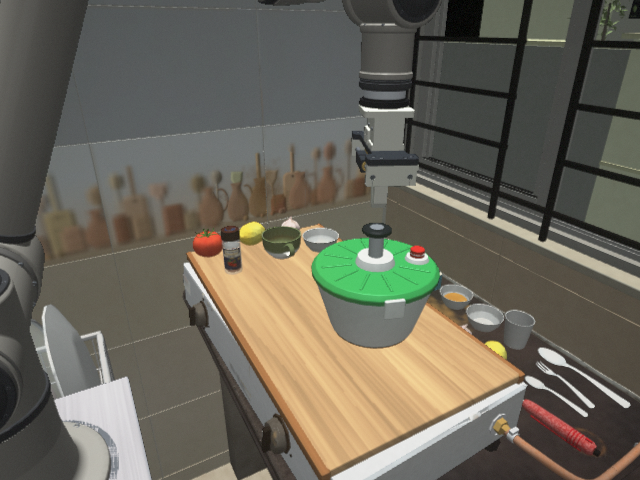

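The wrist view has the shut fingers at (318,290) right over the knob at (318,272). It is centred, so I'll press now.

```bash
python3 -m crank '[{"dx":2,"dy":0,"dz":0,"spin":0},{"dx":3.3,"dy":0,"dz":0,"spin":0},{"dx":4.2,"dy":0,"dz":0,"spin":0},{"dx":5.2,"dy":0,"dz":0,"spin":0},{"dx":6.2,"dy":0,"dz":0,"spin":0},{"dx":7.0,"dy":0,"dz":0,"spin":0},{"dx":7.5,"dy":0,"dz":0,"spin":0},{"dx":7.6,"dy":0,"dz":0,"spin":0},{"dx":7.6,"dy":0,"dz":0,"spin":0},{"dx":7.6,"dy":0,"dz":0,"spin":0}]' 0
python3 - <<'E'
from plant import sensors, capture, bot
import cv2, numpy as np
o=sensors.get_obs()
for n in ["wrist","scene"]:
    c=capture(n); cv2.imwrite(f"pics/{n}2.png",c["frame"])
a=cv2.imread("pics/scene2.png")[180:310,300:450]; cv2.imwrite("pics/scene2c.png",cv2.resize(a,None,fx=4,fy=4,interpolation=cv2.INTER_CUBIC))
E
```

```text
time: 2.97
tool_pos: [573.9, 52.7, 187.5]
tcp_rot: [0.951, 1.57, 0.507]
contact_force: [-5.2, 0.3, 12.2]
grip_width: 0.2
```

View pics/scene2c.png

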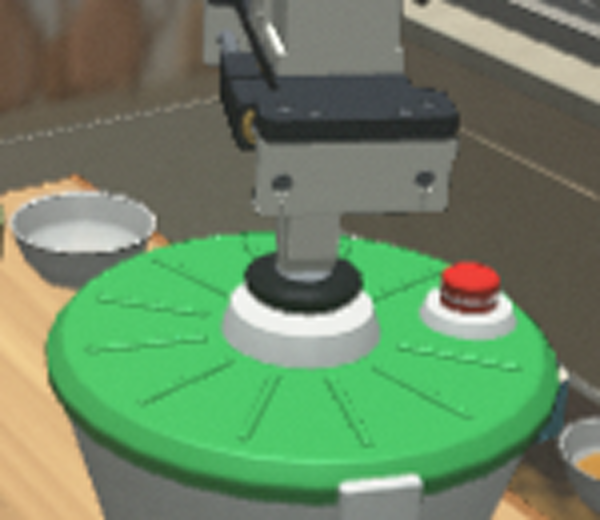

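The knob looks nearly down on its collar, with 12 N on the tool. I'll press a little further so the stop shows clearly in the force.

```bash
python3 -m crank '[{"dx":0.2,"dy":0,"dz":0,"spin":0},{"dx":0.4,"dy":0,"dz":0,"spin":0},{"dx":0.4,"dy":0,"dz":0,"spin":0}]' 0
```

```text
time: 3.32
tool_pos: [574.0, 52.7, 186.1]
tcp_rot: [0.505, 1.568, 0.061]
contact_force: [-11.3, 1.6, 25.5]
grip_width: 0.2
```

```bash
python3 -m crank '[{"dx":-1,"dy":0,"dz":0,"spin":0},{"dx":-2,"dy":0,"dz":0,"spin":0},{"dx":-3,"dy":0,"dz":0,"spin":0},{"dx":-4,"dy":0,"dz":0,"spin":0},{"dx":-5.5,"dy":0,"dz":0,"spin":0},{"dx":-6.5,"dy":0,"dz":0,"spin":0},{"dx":-6.5,"dy":0,"dz":0,"spin":0},{"dx":-6.5,"dy":0,"dz":0,"spin":0},{"dx":-6.5,"dy":0,"dz":0,"spin":0}]' 0
python3 - <<'E'
from plant import sensors, capture, bot
import cv2, numpy as np
c=capture("scene"); a=c["frame"][180:310,300:450]; cv2.imwrite("pics/scene3c.png",cv2.resize(a,None,fx=4,fy=4,interpolation=cv2.INTER_CUBIC))
E
```

```text
time: 4.07
tool_pos: [573.9, 52.0, 245.8]
tcp_rot: [-2.77, 1.569, 3.068]
contact_force: [-0.9, 0.3, 0.3]
grip_width: 0.5
```

View pics/scene3c.png

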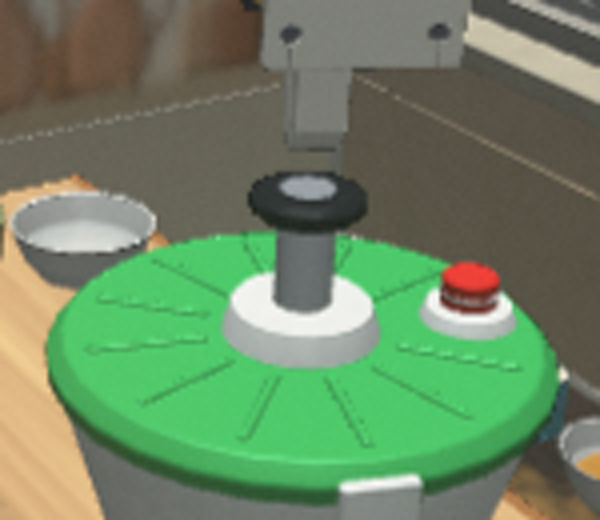

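The knob is fully up again, with its top at (308,187) in the crop, clear of the fingers. Now the second pump, to the same depth.

```bash
python3 -m crank '[{"dx":1.5,"dy":0,"dz":0,"spin":0},{"dx":2.5,"dy":0,"dz":0,"spin":0},{"dx":3.5,"dy":0,"dz":0,"spin":0},{"dx":4.5,"dy":0,"dz":0,"spin":0},{"dx":5.5,"dy":0,"dz":0,"spin":0},{"dx":6.0,"dy":0,"dz":0,"spin":0},{"dx":6.3,"dy":0,"dz":0,"spin":0},{"dx":6.5,"dy":0,"dz":0,"spin":0},{"dx":6.5,"dy":0,"dz":0,"spin":0},{"dx":6.5,"dy":0,"dz":0,"spin":0}]' 0
```

```text
time: 4.95
tool_pos: [574.6, 52.0, 186.0]
tcp_rot: [0.351, 1.567, -0.094]
contact_force: [-10.0, -1.2, 31.2]
grip_width: 0.3
```

```bash
python3 -m crank '[{"dx":-1,"dy":0,"dz":0,"spin":0},{"dx":-2,"dy":0,"dz":0,"spin":0},{"dx":-3,"dy":0,"dz":0,"spin":0},{"dx":-4,"dy":0,"dz":0,"spin":0},{"dx":-5.5,"dy":0,"dz":0,"spin":0},{"dx":-6.5,"dy":0,"dz":0,"spin":0},{"dx":-7.5,"dy":0,"dz":0,"spin":0},{"dx":-7.5,"dy":0,"dz":0,"spin":0},{"dx":-7.5,"dy":0,"dz":0,"spin":0},{"dx":-7.5,"dy":0,"dz":0,"spin":0}]' 0
python3 - <<'E'
from plant import sensors, capture, bot
import cv2, numpy as np
from scipy.spatial.transform import Rotation as R
np.set_printoptions(precision=4,suppress=True)
o=sensors.get_obs(); print(o["tool_pos"]); print(R.from_euler('xyz',o["tcp_rot"]).as_matrix())
c=capture("scene"); a=c["frame"][180:310,300:450]; cv2.imwrite("pics/scene4c.png",cv2.resize(a,None,fx=4,fy=4,interpolation=cv2.INTER_CUBIC))
E
```

```text
time: 5.78
tool_pos: [573.8, 52.0, 255.7]
tcp_rot: [-2.781, 1.569, 3.057]
contact_force: [-0.5, -0.7, -0.5]
grip_width: 0.2
[573.7912  51.9904 255.6849]
[[-0.0018  0.4303  0.9027]
 [ 0.0001  0.9027 -0.4303]
 [-1.     -0.0006 -0.0017]]
```

View pics/scene4c.png

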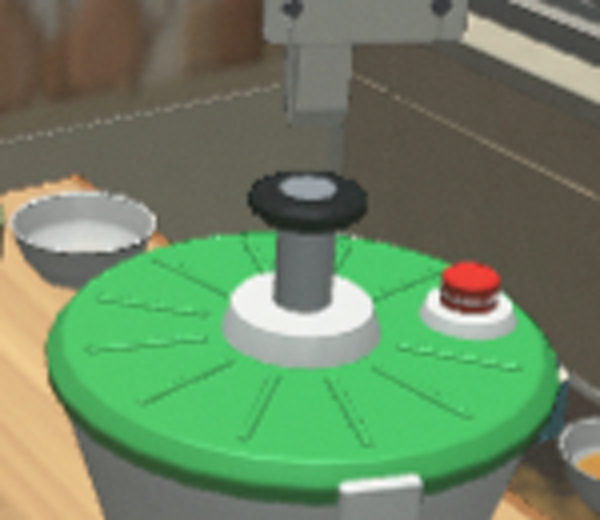

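The knob is up after two strokes and the brake is untouched. I'll move over the brake button.

```bash
python3 -m crank '[{"dx":0,"dy":0.3,"dz":3,"spin":0},{"dx":0,"dy":0.6,"dz":6,"spin":0},{"dx":0,"dy":0.8,"dz":7.7,"spin":0},{"dx":2,"dy":0.8,"dz":7.7,"spin":0},{"dx":4,"dy":0.8,"dz":7.7,"spin":0},{"dx":5.5,"dy":0.8,"dz":7.7,"spin":0},{"dx":6.2,"dy":0.8,"dz":7.7,"spin":0},{"dx":6.2,"dy":0.8,"dz":7.7,"spin":0},{"dx":6.2,"dy":0.8,"dz":7.7,"spin":0},{"dx":6.2,"dy":0.8,"dz":7.7,"spin":0}]' 0
python3 - <<'E'
from plant import sensors, capture, bot
import cv2, numpy as np
c=capture("scene"); a=c["frame"][180:310,300:450]; cv2.imwrite("pics/scene5c.png",cv2.resize(a,None,fx=4,fy=4,interpolation=cv2.INTER_CUBIC))
c=capture("top"); a=c["frame"][150:290,310:450]; cv2.imwrite("pics/top5c.png",cv2.resize(a,None,fx=4,fy=4,interpolation=cv2.INTER_CUBIC))
E
```

```text
time: 6.67
tool_pos: [647.7, 26.1, 195.9]
tcp_rot: [0.414, 1.569, -0.03]
contact_force: [-0.2, 0.2, -0.4]
grip_width: 0.3
```

View pics/scene5c.png

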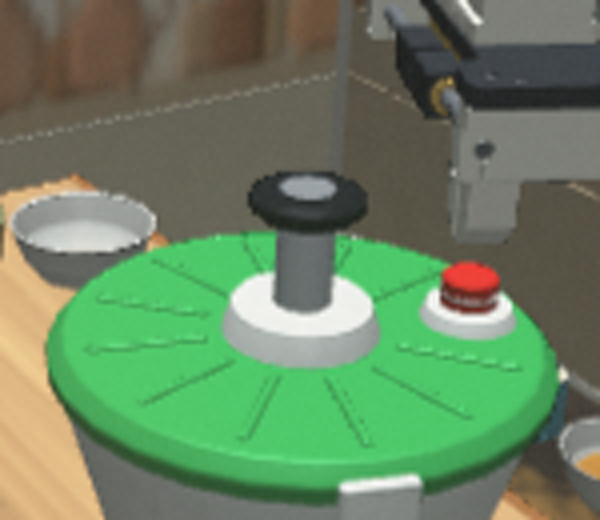

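View pics/top5c.png

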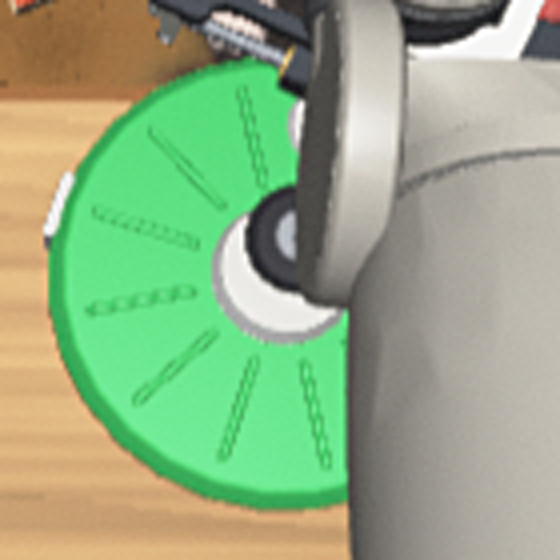

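Run:
```python
from plant import sensors, capture, bot
from h import *
import cv2
from scipy.spatial.transform import Rotation as R
o=sensors.get_obs(); M=R.from_euler('xyz',o["tcp_rot"]).as_matrix(); T=o["tool_pos"]; print(T)
c=capture("scene"); f=240/np.tan(np.radians(c["vfov"]/2)); V=c["view"]
def pr(p):
    q=V[:3,:3]@p+V[:3,3]; return np.array([f*q[0]/q[2]+c["cx"],f*q[1]/q[2]+c["cy"]])
im=cv2.resize(c["frame"][200:290,380:460],None,fx=7,fy=6.6,interpolation=cv2.INTER_CUBIC)
im=cv2.resize(c["frame"][200:285,370:470],None,fx=7,fy=7,interpolation=cv2.INTER_CUBIC)
k=lambda p:tuple(int(x) for x in (pr(p)-[370,200])*7+3)
cv2.circle(im,k(T),4,(255,0,255),-1)
for y in(-19,19):
  for z in(-9.5,9.5): cv2.circle(im,k(T+M@[0,y,z]),3,(255,255,0),-1)
for P in((646.1,26.8,178),(647.4,24.8,178)): cv2.circle(im,k(np.array(P)),3,(255,0,0),-1)
cv2.imwrite("pics/scene6c.png",im)
w=capture("wrist"); cv2.imwrite("pics/wrist6.png",w["frame"])
```

```text
[647.70454473  26.1098879  196.05088812]
```

View pics/scene6c.png

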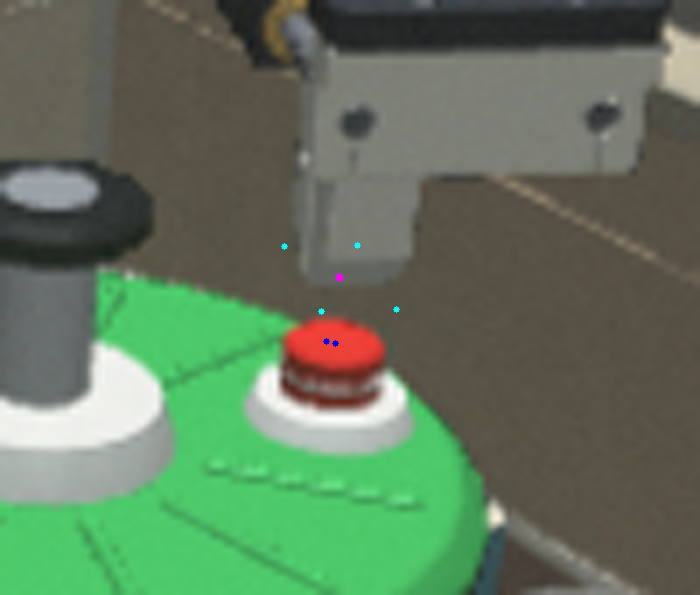

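View pics/wrist6.png

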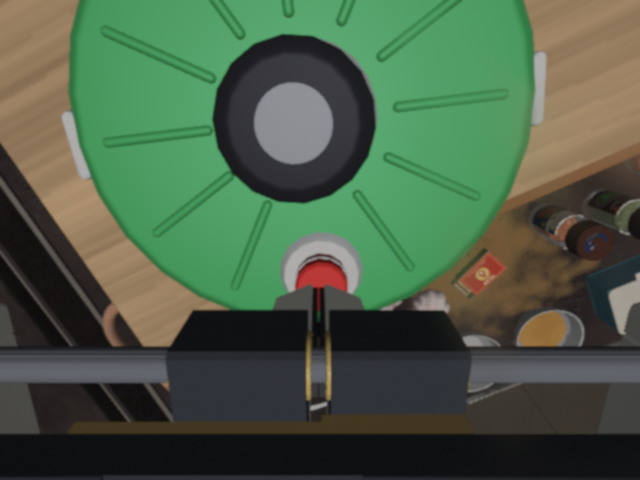

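The button at (335,345) lies under the fingertip with about 2 mm of offset. The wrist view agrees, with the button at x≈321 and the fingers at 318. I'll come down in small steps.

```bash
python3 -m crank '[{"dx":0.8,"dy":0,"dz":-0.1,"spin":0},{"dx":1.3,"dy":0,"dz":-0.1,"spin":0},{"dx":1.6,"dy":0,"dz":-0.1,"spin":0},{"dx":1.8,"dy":0,"dz":-0.1,"spin":0},{"dx":2.0,"dy":0,"dz":-0.1,"spin":0},{"dx":2.0,"dy":0,"dz":-0.1,"spin":0},{"dx":2.0,"dy":0,"dz":-0.1,"spin":0}]' 0; python3 -m crank '[{"dx":0.1,"dy":0,"dz":0,"spin":0},{"dx":0.2,"dy":0,"dz":0,"spin":0},{"dx":0.2,"dy":0,"dz":0,"spin":0},{"dx":0.2,"dy":0,"dz":0,"spin":0}]' 0
```

```text
time: 7.45
tool_pos: [646.0, 26.6, 175.0]
tcp_rot: [-3.068, 1.57, 2.771]
contact_force: [-3.7, -0.2, 4.6]
grip_width: 0.6
time: 7.78
tool_pos: [646.3, 26.6, 173.0]
tcp_rot: [0.758, 1.57, 0.313]
contact_force: [-2.3, 0.1, 5.5]
grip_width: 0.9
```

```bash
python3 -m crank '[{"dx":0.05,"dy":0,"dz":0,"spin":0},{"dx":0.08,"dy":0,"dz":0,"spin":0},{"dx":0.08,"dy":0,"dz":0,"spin":0},{"dx":0.08,"dy":0,"dz":0,"spin":0},{"dx":0.08,"dy":0,"dz":0,"spin":0},{"dx":0.08,"dy":0,"dz":0,"spin":0},{"dx":0.08,"dy":0,"dz":0,"spin":0},{"dx":0.08,"dy":0,"dz":0,"spin":0},{"dx":0.08,"dy":0,"dz":0,"spin":0},{"dx":0.08,"dy":0,"dz":0,"spin":0}]' 0
python3 - <<'E'
from plant import sensors, capture, bot
import cv2, numpy as np
z=[];F=[]
for i in range(4):
    c=capture("scene"); o=sensors.get_obs(); z.append(o["tool_pos"][2]);F.append(o["contact_force"])
print(np.round(z,1),np.round(F,1),o["time"])
cv2.imwrite("pics/scene7.png",c["frame"]); cv2.imwrite("pics/scene7c.png",cv2.resize(c["frame"][200:285,370:470],None,fx=7,fy=7,interpolation=cv2.INTER_CUBIC))
cv2.imwrite("pics/top7.png",capture("top")["frame"])
E
```

```text
time: 8.62
tool_pos: [646.3, 26.5, 172.3]
tcp_rot: [0.664, 1.57, 0.219]
contact_force: [-3.8, 0.5, 6.2]
grip_width: 0.5
[172.3 172.3 172.3 172.3] [[-3.4  0.2  5.9]
 [-3.1  0.2  5.2]
 [-3.4  0.1  5.5]
 [-3.8  0.6  5.4]] 8.8167
```

View pics/scene7c.png

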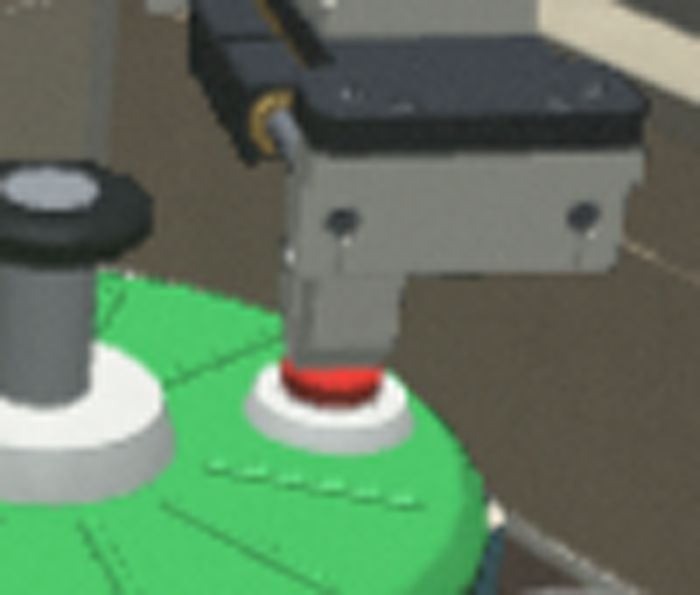

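View pics/scene7.png

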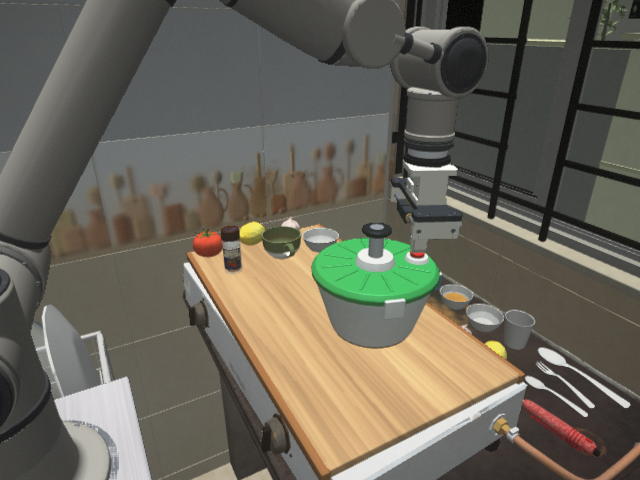

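The brake is held steadily at about 5.7 mm with about 5.5 N, and the white line has just vanished at the collar. The knob is up, and the jar, cup and bowl look unmoved. I'm handing in.

```bash
python3 -c "
from plant import bot,sensors
print(bot.close_job()); o=sensors.get_obs(); print(o['time'],o['tool_pos'],o['contact_force'])"
```

```text
the job is handed in; nothing more can be done
None
the job is handed in; nothing more can be done
```

I pumped the knob twice and handed the job in with the shut fingers holding the red brake button about half way down. No verdict is reported, so success is not confirmed.

- **Pump:** Both strokes reached the stop, with the fingertips at 186 mm and the force climbing to 25 N and then 31 N. Pictures showed the knob fully up after each stroke, with the brake button untouched.
- **Brake:** The fingertips held steady at z = 172.3 mm over several readings, about 5.7 mm of the button's travel, with 5.2–5.9 N upward on the tool. That is slightly less than the 6 N given for half way, and there was also a steady sideways reading of about 3.5 N.
- **White line:** In the last picture the line had gone from view at the collar, which fits half travel but does not show it exactly level.
- **Bystanders:** By eye, the cup, bowl and jar stood where they had been in the last scene picture, and the arm never came near them. I did not measure their positions again.

The clock was at about 9 s of the 43 s allowed when I handed in.

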